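Return the stone spheres to their own stands

ROBOT

A 6-joint arm with a two-finger parallel gripper is mounted at the origin on the work surface. World frame = base frame: x ahead of the robot, y to its left, z up, the work surface at z = 0. Lengths are in mm, angles in rad, forces in N, time in s.
With the tool pointing down it reaches from about 350 to 975 mm from the base axis. Payload 7.1 kg.
Tool frame: the origin (TCP) lies on the centre line of the jaws, within the pads' length; the fingertips stand 17 mm ahead of it and the grasp point (between the pads) lies 2 mm behind it (tip_extent is the distance from the TCP to the fingertips, in mm); z points along the fingers, y is the line along which they close (so a half turn about z gives the same grasp; the last joint's range is limited). The gripper opens to 88 mm and grips with 3 to 60 N. Pads are 20 mm wide; open, the fingers measure 115 mm over their backs; the gripper's body (75 mm by 178 mm) begins 61 mm behind the grasp point.
Start: joints at [-1.19, 0.423, 1.63, -0, 1.089, -0.019], TCP at [243.287, -575.687, 201.675] pointing down, gripper open.
Joint ranges: [-3, 3], [-0.9, 2.11], [0.09, 2.58], [-1.31, 4.45], [0.11, 2.69], [-2.54, 2.54]. Speed limits (rad/s): [2.39, 2.39, 3.01, 3.14, 3.14, 3.14].

INTERFACE

Orientations are given as a rotation vector (axis times angle).
In Python, from workcell import get_obs, get_image, camera_model, close_job, look_for, outline_of, pinpoint, tip_extent gives the robot as it stands.
- The arm moves only by the shell command python3 -m jog 'ROWS'. ROWS is text: rows parted by semicolons, each of 7 numbers parted by spaces: the shift along the tool's x, y, z as a fraction of full scale, then the turn, a rotation vector about the tool's x, y, z as a fraction of full scale, then the closure, from -1 (fully open) to 1 (shut). A call has 1 to 8 rows; each row is the pose to reach, as a shift and turn from the pose commanded when the call began, along the tool's axes at that moment; what a row does not reach only later rows make up. Full scale, the value 1, is 0.2 m for a shift and 30 degrees for a turn. A row lasts 1/10 s, in which the tool goes at most 50 mm and 8.59 degrees, less where a joint would pass 70% of its speed; a pose out of reach is approached as far as the arm can. A call with a number of a shift or a turn outside -1 to 1 is refused whole. A call with a gripper value outside its range is refused whole. The fingers move at their own pace and stop on an object; the grip force is fixed at half the most. Time passes only in rows, so rows that repeat a pose let the fingers close. It gives the time, the measured TCP pose, the force, the opening and the grip force at its end, in the units of the state.
- get_obs(): the state, without advancing time (a new reading comes with each control period).
- get_image(name): name is "side" or "top"; returns the picture (400x640x3 uint8, red, green, blue); there is no depth.
- camera_model(name): a dict with "fx", "fy", "cx", "cy" (pixels), "origin" and "orientation" of the camera in the world. Camera axes: x right, y down, z forward; pixel columns grow to the right and rows downward; lengths in mm; the calibration is good to about 2 mm. A picture is of the moment at which its call begins. camera_model takes no time and is no camera call.
- close_job(): hands the job in; it is judged then, once.
Trained networks look in the newest picture that a camera, given by its name, has taken for a name from the list of things; names that differ only in an ending like _2 or _b are one class to them, and where a whole thing is asked for, a point or a joint stands for the part that bears it (a point fixed in the world has none). Each returns a list of dicts, best first, with "confidence" (0 to 1); they miss things now and then, are a little off and sometimes report something else, mostly with a low value. They report only what shows in the picture. A call takes as long as a camera call. They do not tell look-alikes from the thing itself.
- look_for(target, camera): "xyz" ([x, y, z] in mm, in the coordinates of the camera as it stood for that picture, good to about 4 mm: the middle of the surface that is visible of it).
- outline_of(target, camera): "mask" (400x640 bool, what is visible of it).
- pinpoint(target, camera): "xyz" ([x, y, z] in mm, in the coordinates of the camera as it stood for that picture, good to about 4 mm: a listed point, or the origin of a listed thing).
The state is a dict: "t": time; "qpos": joint angles; "qvel": joint speeds; "joint_torque": joint torques, N m; "ee_pos": TCP position; "orientation": TCP orientation; "ft_force": force on the tool from outside, world axes, zero at the start; "moment": the same for the moment, N m; "width": finger opening in mm; "grasp_force": force on a finger pad.
Only numpy, scipy, OpenCV 4.12 (cv2) and the standard library are available. Lean on these libraries where they do the work, as an engineer would, in place of code of your own. Each camera call takes 0.05 s, during which the arm holds its last target. There are 200 camera calls.

TASK

The three stone spheres on the credenza were put back on the wrong stands after dusting. Put each one on the stand made for its size: the large sphere on the large stand, the middle one on the middle stand, the small one on the small stand; the empty brass dish is free to park a sphere in meanwhile. Set the spheres down, do not drop them, never put one on the bare wooden top, and leave the stands, the dish, the vase, the clock and the books where they are.

Things in the scene. Friction and masses are not known exactly. Their poses are not given: they have to be found in the camera images.
- sphere_small: the small one of three polished pale marble balls, 42 mm in diameter, about 110 g, loose; origin at its centre, axes meaningless (it may roll). It starts on a stand that is not its own.
- sphere_middle: the middle one of three polished pale marble balls, 52 mm in diameter, about 200 g, loose; origin at its centre, axes meaningless (it may roll). It starts on a stand that is not its own.
- sphere_large: the large one of three polished pale marble balls, 62 mm in diameter, about 340 g, loose; origin at its centre, axes meaningless (it may roll). It starts on a stand that is not its own.
- stand_small: the small of three turned pale-wood stands: round foot 80 mm across, slimmer stem, on top a brass ring 33 mm outer, 25 mm inner diameter, 14 mm deep, its rim 36 mm above the underside. Loose, about 350 g. Origin: centre of its underside, z up. A ball rests on the ring's inner edge; the small sphere's centre is then 52 mm above the origin.
- stand_middle: the middle of three turned pale-wood stands: round foot 96 mm across, slimmer stem, on top a brass ring 39 mm outer, 31 mm inner diameter, 14 mm deep, its rim 46 mm above the underside. Loose, about 500 g. Origin: centre of its underside, z up. A ball rests on the ring's inner edge; the middle sphere's centre is then 66 mm above the origin.
- stand_large: the large of three turned pale-wood stands: round foot 112 mm across, slimmer stem, on top a brass ring 45 mm outer, 37 mm inner diameter, 14 mm deep, its rim 56 mm above the underside. Loose, about 700 g. Origin: centre of its underside, z up. A ball rests on the ring's inner edge; the large sphere's centre is then 80 mm above the origin.
- dish: the free spot: an empty shallow brass dish, 120 mm across, its inside a flat cone from 7 mm high in the middle to 20 mm at the rim, so that a ball put in it settles at the middle: centre of small, middle, large sphere then about 28, 33, 38 mm above the origin. Loose, about 600 g. Origin: centre of its underside, z up.
- vase: bystander: blue glazed vase, widest diameter 74 mm, 108 mm high; origin at the centre of its underside
- clock: bystander: small wooden table clock, 46 x 100 mm base, 110 mm high with its brass handle; origin at the centre of its underside, its dial looks along +x of its frame
- books: bystander: two books lying on each other, the lower 120 x 180 mm (x, y), together 46 mm high; origin at the centre of the underside
Not all that is in view belongs to the job. Leave any green, purple or red look-alike of the stand_large alone.

How it is judged:
By the outcome, as a careful person would: the job done as asked, in the order asked, and still so for the second after the job is handed in, with the robot touching nothing.
It also fails if it takes over 128 s, if anything falls off the work surface, if the arm or the gripper's body presses on something with over 40 N, if the wrist force passes 120 N, or if a joint passes its speed limit or range.

## Working session

There is one attempt and no reset: what is moved stays moved. The work goes in short steps, Python scripts to look and compute and a shell command to move; the robot and the scene stay as the last step left them, time stands still between calls to the robot, and variables do not carry over. Pictures are saved under pics/ and viewed, at most 14 in all, crops included, and the job is handed in when it is done.

```bash
mkdir -p pics
cat > h.py <<'E'
import numpy as np,cv2
from scipy.spatial.transform import Rotation as R
from workcell import *
def cam(n):
    m=camera_model(n); o=np.array(m["orientation"],float)
    Rm=o if o.shape==(3,3) else R.from_rotvec(o).as_matrix()
    return m,Rm,np.array(m["origin"],float)
def w(n,p):
    m,Rm,o=cam(n); return Rm@np.array(p)+o
def ray(n,u,v,z):
    m,Rm,o=cam(n); d=Rm@np.array([(u-m["cx"])/m["fx"],(v-m["cy"])/m["fy"],1]); return o+d*(z-o[2])/d[2]
def proj(n,P):
    m,Rm,o=cam(n); c=Rm.T@(np.array(P)-o); return c[:2]/c[2]*[m["fx"],m["fy"]]+[m["cx"],m["cy"]]
E
python3 - <<'E'
from h import *
for n in("side","top"):
    im=get_image(n); cv2.imwrite(f"pics/{n}0.png",im[...,::-1]); print(camera_model(n))
    for t in["sphere_small","sphere_middle","sphere_large","stand_small","stand_middle","stand_large","dish","vase","clock","books"]:
        print(n,t,[(np.round(w(n,d["xyz"])),round(d["confidence"],2)) for d in pinpoint(t,n)])
print(get_obs())
E
```

```text
{'fx': 402.31346362113703, 'fy': 402.31346362113703, 'cx': 323.9164870364682, 'cy': 196.02828265392512, 'origin': array([294.2871689 , 871.40807931, 688.24532495]), 'orientation': array([-0.36654533,  2.62847486, -1.46532489])}
side sphere_small [(array([ 613., -100.,   56.]), 0.46)]
side sphere_middle [(array([ 432., -276.,   72.]), 0.68)]
side sphere_large [(array([600., 240.,  63.]), 0.84)]
side stand_small [(array([596., 240.,  -3.]), 0.61)]
side stand_middle [(array([ 615., -102.,    1.]), 0.87)]
side stand_large [(array([ 431., -274.,    4.]), 0.81), (array([410., -81.,  -2.]), 0.74), (array([ 263., -289.,   -1.]), 0.7), (array([599., 239.,  61.]), 0.7), (array([ 489., -437.,   -2.]), 0.69), (array([ 350., -510.,   -2.]), 0.63)]
side dish [(array([456.,  69.,  -3.]), 0.76), (array([ 692., -354.,    1.]), 0.36)]
side vase [(array([ 696., -356.,    0.]), 0.63)]
side clock [(array([388., 305.,   1.]), 0.97)]
side books [(array([783.,  64.,   1.]), 0.63), (array([597., 241.,  61.]), 0.24)]
{'fx': 479.28860149954903, 'fy': 479.28860149954903, 'cx': 321.13828108045436, 'cy': 205.5866
[... 805 characters left out ...]
780.,  70.,  -3.]), 0.62)]
{'t': 1.1, 'qpos': array([-1.18998378e+00,  4.23097844e-01,  1.62990581e+00, -1.69200774e-05,
        1.08861649e+00, -1.90140433e-02]), 'qvel': array([ 0.00190276,  0.00062824, -0.00012586, -0.00060213, -0.00060979,
       -0.00162066]), 'joint_torque': array([-1.19731831e-03, -5.44589746e+01, -2.74049127e+01,  6.43733516e-02,
        1.67212961e-02, -1.15156618e-05]), 'ee_pos': array([ 243.28827073, -575.67717144,  201.67411991]), 'orientation': array([-3.07899775e+00, -6.23878385e-01,  3.09333135e-05]), 'ft_force': array([0.35034735, 0.2961072 , 0.79250902]), 'moment': array([ 0.03620719, -0.01110404,  0.03256048]), 'grasp_force': 0.0, 'width': 88.0558427878762}
```

View pics/top0.png

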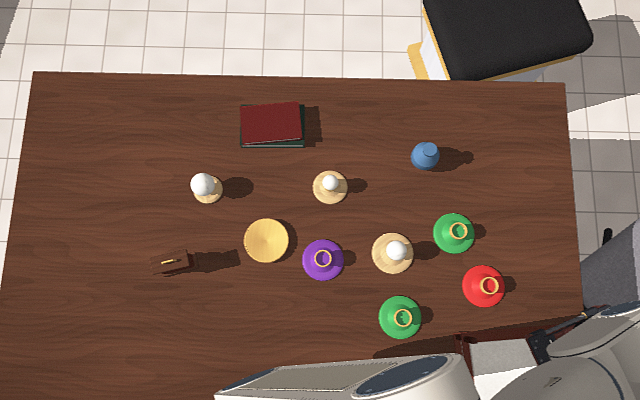

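View pics/side0.png

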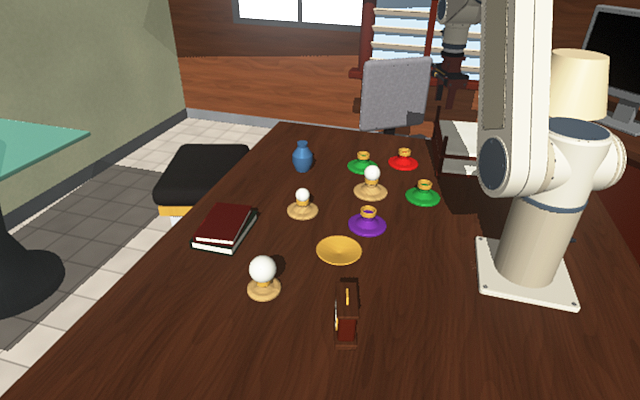

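The top view shows the large ball on the small stand at (203,184), the small ball on the middle stand at (330,183) and the middle ball on the large stand at (397,251). The dish at (266,241) is empty. The side view agrees. Next I refine each position.

```bash
cat >> h.py <<'E'
from scipy.optimize import least_squares
def sph(n,t,z,Rr,near=None):
    """xy of sphere with centre height z from its outline: match projected silhouette centre"""
    for d in outline_of(t,n):
        m=d["mask"].astype(np.uint8); c=max(cv2.findContours(m,0,1)[0],key=cv2.contourArea)
        (u,v),r=cv2.minEnclosingCircle(c); p=ray(n,u,v,z)
        _,_,o=cam(n); exp=cam(n)[0]["fx"]*Rr/np.linalg.norm(p-o)
        print(n,t,np.round(p,1),"px",round(u,1),round(v,1),"r",round(r,1),"exp",round(exp,1),round(d["confidence"],2))
def ring(n,u0,v0,z,r,rad=30):
    pass
E
python3 - <<'E'
from h import *
for n in("side","top"):
    get_image(n)
    for t,z,r in[("sphere_small",60.2,21),("sphere_middle",74.3,26),("sphere_large",64.4,31)]: sph(n,t,z,r)
    for d in outline_of("dish",n):
        u,v=cv2.minEnclosingCircle(np.argwhere(d["mask"])[:,::-1].astype(np.float32))[0]
        e=cv2.fitEllipse(max(cv2.findContours(d["mask"].astype(np.uint8),0,1)[0],key=len)); print(n,"dish",ray(n,*e[0],18).round(1),d["confidence"])
o=get_obs(); print(R.from_rotvec(o["orientation"]).as_matrix().round(4))
E
```

```text
side sphere_small [612.3 -92.5  60.2] px 301.1 195.0 r 7.2 exp 7.1 0.42
side sphere_middle [ 430.6 -267.    74.3] px 371.9 172.6 r 7.7 exp 8.0 0.7
side sphere_large [596.2 242.3  64.4] px 262.2 268.8 r 14.2 exp 13.3 0.9
side sphere_large [609.3 -85.9  64.4] px 301.4 195.0 r 6.7 exp 10.5 0.61
side dish [458.   74.4  18. ] 0.91
top sphere_small [612.5 -97.9  60.2] px 330.5 182.0 r 7.2 exp 7.9 0.68
top sphere_middle [ 433.4 -268.7   74.3] px 396.0 250.0 r 10.4 exp 10.0 0.52
top sphere_large [598.2 241.   64.4] px 202.6 184.0 r 12.0 exp 11.3 0.56
top dish [459.1  71.2  18. ] 0.94
[[ 9.212e-01  3.892e-01 -0.000e+00]
 [ 3.892e-01 -9.212e-01  1.000e-04]
 [ 0.000e+00 -1.000e-04 -1.000e+00]]
```

```bash
python3 -m jog '0.1 -0.07 0 0 0 0.2 -1; 0.28 -0.2 0 0 0 0.4 -1; 0.46 -0.34 0 0 0 0.6 -1; 0.64 -0.47 0 0 0 0.763 -1; 0.8 -0.6 0 0 0 0.763 -1; 0.94 -0.69 0 0 0 0.763 -1; 0.94 -0.69 0 0 0 0.763 -1'; python3 -c "
from h import *
o=get_obs();print(o['t'],o['qpos'].round(2),R.from_rotvec(o['orientation']).as_matrix().round(4))"
```

```text
t: 2.3
ee_pos: [364.2, -372.6, 201.8]
orientation: [-3.141, -0.006, -0.0]
ft_force: [-0.2, -0.1, 0.1]
width: 87.7
grasp_force: 0.0
2.3 [-0.82  0.27  1.86  0.    1.01  0.75] [[ 1.0e+00  3.9e-03  3.0e-04]
 [ 3.9e-03 -1.0e+00  7.0e-04]
 [ 3.0e-04 -7.0e-04 -1.0e+00]]
```

```bash
for i in 1; do
python3 -m jog '0.06 -0.15 0 0 0 0 -1; 0.13 -0.35 0 0 0 0 -1; 0.21 -0.55 0 0 0 0 -1; 0.292 -0.767 0 0 0 0 -1' >/dev/null
python3 -m jog '0.08 -0.2 0 0 0 0 -1; 0.15 -0.4 0 0 0 0 -1; 0.22 -0.6 0 0 0 0 -1; 0.292 -0.767 0 0 0 0 -1' >/dev/null
python3 -m jog '0.08 -0.2 0 0 0 0 -1; 0.15 -0.4 0 0 0 0 -1; 0.22 -0.6 0 0 0 0 -1; 0.292 -0.767 0 0 0 0 -1' >/dev/null
python3 -m jog '0.08 -0.2 0 0 0 0 -1; 0.15 -0.4 0 0 0 0 -1; 0.22 -0.6 0 0 0 0 -1; 0.28 -0.7 0 0 0 0 -1; 0.292 -0.767 0 0 0 0 -1; 0.292 -0.767 0 0 0 0 -1'
done; python3 -c "
from h import *
o=get_obs();print(R.from_rotvec(o['orientation']).as_matrix().round(4),o['ee_pos'])"
```

```text
t: 4.1
ee_pos: [596.4, 238.9, 201.3]
orientation: [3.142, 0.002, -0.0]
ft_force: [-0.9, 0.4, -0.6]
width: 88.2
grasp_force: 0.0
[[ 1.0e+00  1.3e-03 -2.0e-04]
 [ 1.3e-03 -1.0e+00 -1.0e-04]
 [-2.0e-04  1.0e-04 -1.0e+00]] [596.43064179 238.88543496 201.30638625]
```

```bash
python3 -m jog '0.005 -0.011 0.15 0 0 0 -1; 0.005 -0.011 0.35 0 0 0 -1; 0.005 -0.011 0.5 0 0 0 -1; 0.005 -0.011 0.6 0 0 0 -1; 0.005 -0.011 0.665 0 0 0 -1; 0.005 -0.011 0.665 0 0 0 -1; 0.005 -0.011 0.665 0 0 0 -1'
python3 -c "
from h import *
for n in('top','side'):
  im=get_image(n); c=im[100:260,120:320] if n=='top' else im[170:330,170:370]; cv2.imwrite(f'pics/{n}1.png',cv2.resize(c,None,fx=4,fy=3.6)[...,::-1])
a=cv2.imread('pics/side1.png')"
```

```text
t: 4.8
ee_pos: [597.6, 239.9, 69.5]
orientation: [-3.141, 0.001, -0.001]
ft_force: [-0.6, -0.4, 0.7]
width: 87.8
grasp_force: 0.0
```

View pics/side1.png

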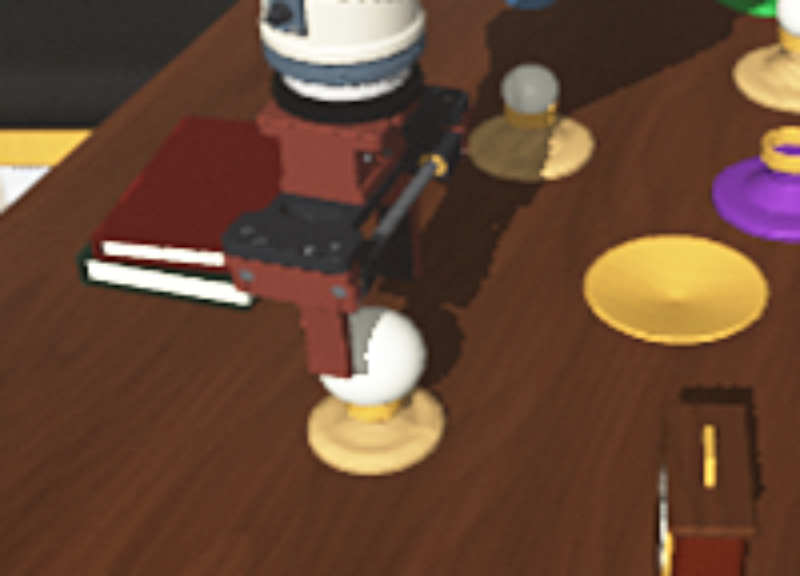

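Side view: the near finger hangs in front of the large ball, which sits at crop (372,355). I'll compare the finger's pixel with its projection.

```bash
python3 -c "
from h import *
f=lambda p:((proj('side',p)-[170,170])*[4,3.6]).round()
for p in([597.6,297,52.5],[587.6,297,52.5],[607.6,297,52.5],[597.5,241,64.4],[587.5,241,64.4]): print(p,f(p))
"
```

```text
[597.6, 297, 52.5] [329. 430.]
[587.6, 297, 52.5] [346. 433.]
[607.6, 297, 52.5] [311. 426.]
[597.5, 241, 64.4] [368. 354.]
[587.5, 241, 64.4] [384. 357.]
```

```bash
python3 -c "
from h import *
import workcell
print(tip_extent() if callable(tip_extent) else tip_extent)
f=lambda p:((proj('side',p)-[170,170])*[4,3.6]).round()
for p in([597.6,284,52.5],[597.6,284,70],[597.6,284,80],[597.6,297,70],[597.6,297,131],[597.6,330,131],[597.6,150,131]): print(p,f(p))
"
```

```text
17.0
[597.6, 284, 52.5] [338. 415.]
[597.6, 284, 70] [336. 394.]
[597.6, 284, 80] [335. 381.]
[597.6, 297, 70] [326. 408.]
[597.6, 297, 131] [317. 330.]
[597.6, 330, 131] [290. 368.]
[597.6, 150, 131] [420. 187.]
```

View pics/top1.png

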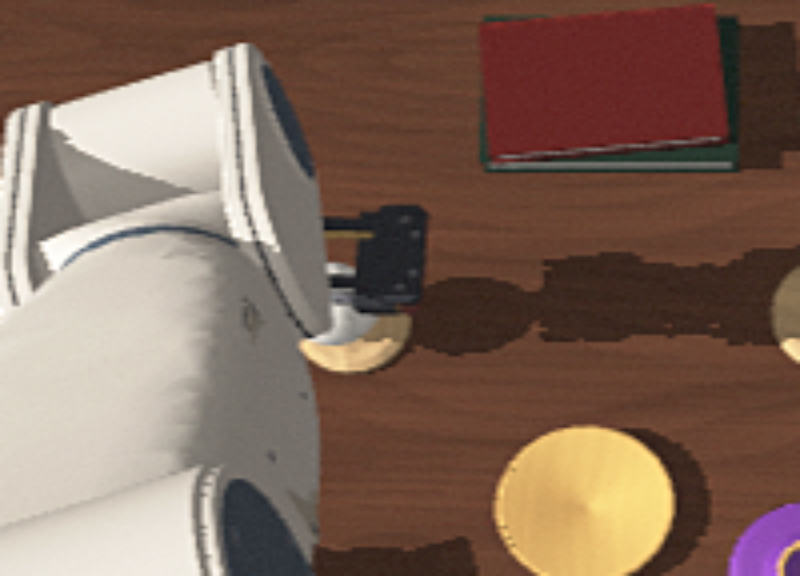

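Both pictures show the gripper about 15 px higher than its reported pose would put it. I'll take a fresh image to rule out a stale one.

```bash
python3 -c "
from h import *
o=get_obs(); print(o['t'],o['ee_pos'],o['width'],o['qpos'])
im=get_image('side'); c=im[170:330,170:370]; cv2.imwrite('pics/side2.png',cv2.resize(c,None,fx=4,fy=3.6)[...,::-1])
im=get_image('side')
print(np.abs(cv2.imread('pics/side1.png').astype(int)-cv2.imread('pics/side2.png')).max())
"
```

```text
4.9 [598.16777876 240.52348412  70.1898185 ] 87.7665339544681 [ 3.63875506e-01  6.12385036e-01  1.66054443e+00 -4.76447331e-05
  8.66330368e-01  1.93469082e+00]
93
```

View pics/side2.png

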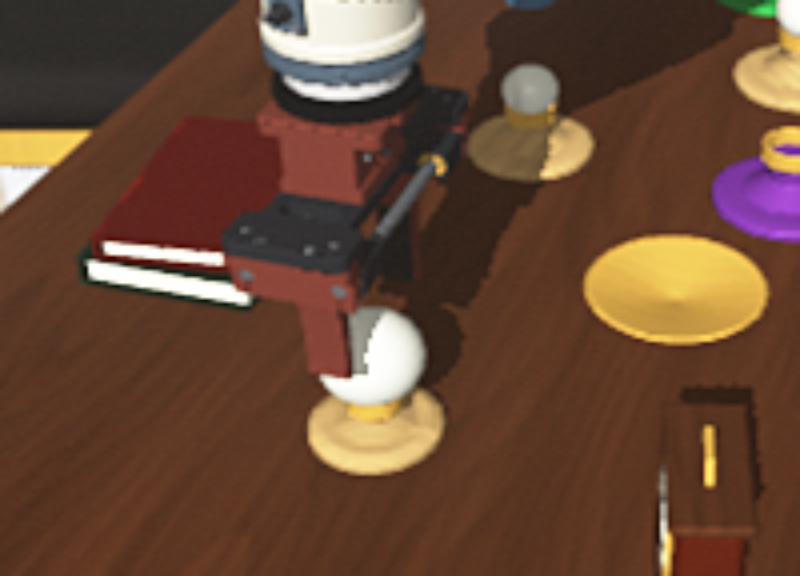

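```bash
python3 -c "
from h import *
for z in(100,130,160,190): print(z,'top',proj('top',[597.6,151,z]).round(1),proj('top',[597.6,183,z]).round(1),'side',proj('side',[597.6,329,z]).round(1),proj('side',[597.6,297,z]).round(1))
print('obs top plate right-mid 226.6,170.5; side finger bottom', 170+330/4,170+375/3.6,'plate base bottom',170+285/4,170+295/3.6)
for p in ([0,0,0],[0,0,80]): print(proj('side',p).round(1), proj('top',p).round(1))
"
```

```text
100 top [234.2 181.7] [221.8 181.4] side [244.  283.3] [250.5 272.9]
130 top [232.1 178.8] [219.4 178.5] side [242.8 272.3] [249.4 262.1]
160 top [229.9 175.7] [216.8 175.4] side [241.5 260.9] [248.3 250.8]
190 top [227.5 172.5] [214.2 172.2] side [240.1 249. ] [247.1 239.1]
obs top plate right-mid 226.6,170.5; side finger bottom 252.5 274.16666666666663 plate base bottom 241.25 251.94444444444446
[520.6 271.2] [287.  421.3]
[529.9 246.4] [284.7 429.6]
```

The fresh image is unchanged, and the tips look about 30 mm higher than reported. The foot leaves room beside it, so I'll go lower while watching the force and look again.

```bash
python3 -m jog '0 0 0.04 0 0 0 -1; 0 0 0.08 0 0 0 -1; 0 0 0.11 0 0 0 -1; 0 0 0.11 0 0 0 -1'
python3 -c "
from h import *
im=get_image('side'); c=im[200:300,210:310]; cv2.imwrite('pics/side3.png',cv2.resize(c,None,fx=6,fy=6,interpolation=cv2.INTER_CUBIC)[...,::-1])
f=lambda p:((proj('side',p)-[210,200])*6).round()
for z in (30,60,90): print(z,f([597.6,284,z]),f([597.6,297,z]),f([597.6,196,z]))
"
```

```text
t: 5.4
ee_pos: [596.2, 240.2, 45.2]
orientation: [3.141, 0.001, -0.004]
ft_force: [0.4, -0.9, 0.6]
width: 87.5
grasp_force: 0.0
30 [272. 556.] [257. 581.] [360. 401.]
60 [266. 496.] [251. 521.] [356. 344.]
90 [260. 435.] [245. 459.] [352. 284.]
```

View pics/side3.png

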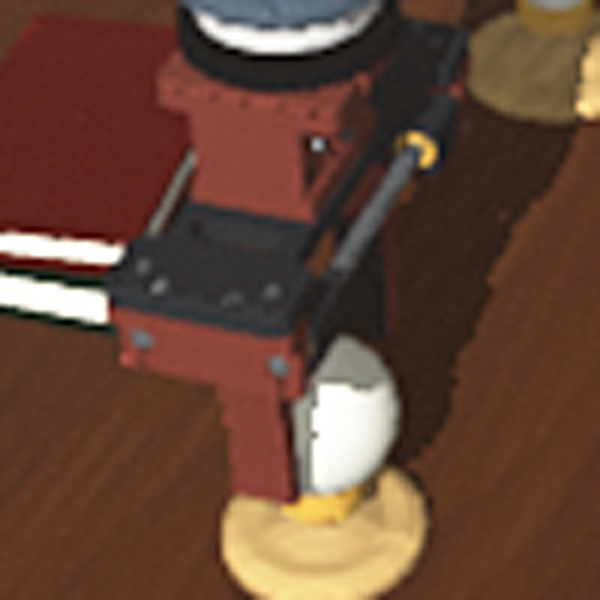

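The finger tip shows at crop (262,500), which by projection is z≈60 against a nominal 28. To check this I'll triangulate one gripper corner, the (x−,y−) corner of the far plate seen in both earlier pictures.

```bash
python3 -c "
from h import *
def tri(a,b):
  f=lambda P:np.r_[proj('top',P)-a,proj('side',P)-b]
  s=least_squares(f,[600,200,150]);print(s.x.round(1),s.fun.round(1))
tri([226.2,183.3],[287,196.4])
tri([227,157.8],[170+425/4,170+88/3.6])
# check with large ball, dish
tri([202.6,184],[262.2,268.8])
"
```

```text
[566.4 148.9 207.6] [ 0.   0.1 -0.1 -0. ]
[609.9 146.1 209.1] [ 1.4  7.6 -7.1 -2.3]
[597.5 241.1  63.4] [ 0.1  0.4 -0.3 -0.1]
```

The ball triangulates to its expected height (63 against 64.4), and the gripper's x and y agree with the report. Its z comes out about 43 mm higher than reported, at both the body and the tip, at two heights. I'll test this by going 20 mm lower and partly closing. If the report were right, the fingers would stop on the 80 mm foot.

```bash
python3 -m jog '0 0 0.04 0 0 0 -1; 0 0 0.08 0 0 0 -1; 0 0 0.1 0 0 0 -1; 0 0 0.1 0 0 0 -1; 0 0 0.1 0 0 0 -0.55; 0 0 0.1 0 0 0 -0.55;0 0 0.1 0 0 0 -0.55;0 0 0.1 0 0 0 -0.55'
python3 -c "
from h import *
im=get_image('side'); c=im[200:300,210:310]; cv2.imwrite('pics/side4.png',cv2.resize(c,None,fx=6,fy=6,interpolation=cv2.INTER_CUBIC)[...,::-1])
"
```

```text
t: 6.25
ee_pos: [597.3, 240.6, 27.0]
orientation: [-3.141, -0.0, -0.001]
ft_force: [-0.1, 0.4, -0.0]
width: 68.2
grasp_force: 0.0
```

View pics/side4.png

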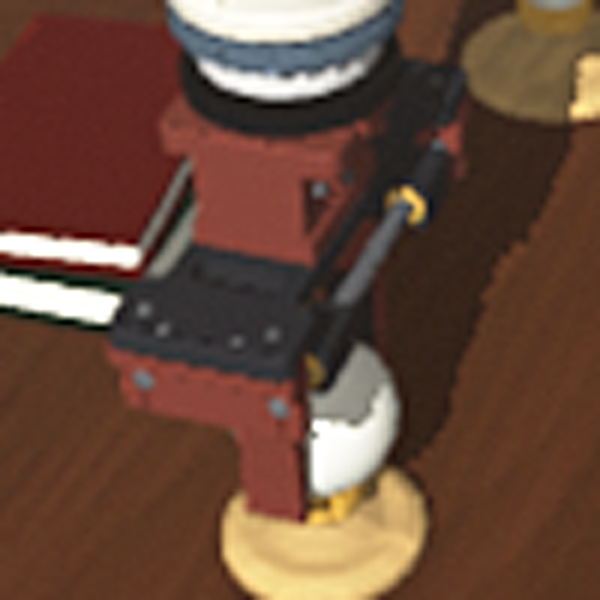

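The fingers passed the foot's 80 mm without contact, so the +43 mm offset holds. By image the tips are at about z=52, which is right for this ball. Closing.

```bash
python3 -m jog '0 0 0 0 0 0 -0.3; 0 0 0 0 0 0 -0.1; 0 0 0 0 0 0 0.2; 0 0 0 0 0 0 0.2; 0 0 0 0 0 0 0.2; 0 0 0 0 0 0 0.2'; python3 -m jog '0 0 -0.03 0 0 0 0.2; 0 0 -0.07 0 0 0 0.2; 0 0 -0.15 0 0 0 0.2;0 0 -0.15 0 0 0 0.2'
python3 -c "
from h import *
im=get_image('side'); c=im[200:300,210:310]; cv2.imwrite('pics/side5.png',cv2.resize(c,None,fx=6,fy=6,interpolation=cv2.INTER_CUBIC)[...,::-1])
sph('side','sphere_large',92,31)
"
```

```text
t: 6.9
ee_pos: [597.2, 240.5, 26.8]
orientation: [-3.142, -0.001, -0.0]
ft_force: [-0.9, -2.5, 2.7]
width: 60.9
grasp_force: 30.0
t: 7.3
ee_pos: [598.9, 241.2, 59.4]
orientation: [-3.14, -0.001, -0.006]
ft_force: [0.4, 0.0, -2.5]
width: 61.1
grasp_force: 30.0
side sphere_large [589.7 240.4  92. ] px 264.5 259.5 r 12.0 exp 13.6 0.75
```

View pics/side5.png

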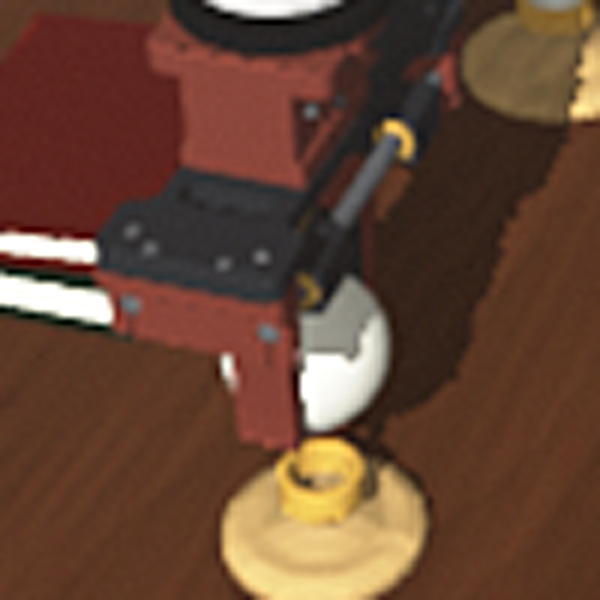

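The large ball is held at its equator (width 61) and lifted, and the small stand stayed put. Carrying it to the dish.

```bash
python3 -m jog '0 0 -0.15 0 0 0 0.2; -0.05 0.06 -0.3 0 0 0 0.2; -0.18 0.22 -0.3 0 0 0 0.2; -0.32 0.39 -0.3 0 0 0 0.2; -0.46 0.56 -0.3 0 0 0 0.2; -0.59 0.72 -0.3 0 0 0 0.2; -0.67 0.81 -0.3 0 0 0 0.2; -0.695 0.845 -0.3 0 0 0 0.2'
python3 -m jog '0 0 0 0 0 0 0.2; 0 0 0.1 0 0 0 0.2; 0 0 0.25 0 0 0 0.2; 0 0 0.35 0 0 0 0.2; 0 0 0.4 0 0 0 0.2; 0 0 0.4 0 0 0 0.2; 0 0 0.4 0 0 0 0.2'
```

```text
t: 8.2
ee_pos: [455.7, 69.9, 116.4]
orientation: [3.141, -0.002, -0.003]
ft_force: [0.5, -0.0, -3.0]
width: 60.6
grasp_force: 30.0
t: 8.9
ee_pos: [459.1, 71.9, 37.0]
orientation: [-3.141, -0.001, -0.001]
ft_force: [0.6, 0.6, -4.2]
width: 61.4
grasp_force: 30.0
```

```bash
python3 -m jog '0 0 0.06 0 0 0 0.2; 0 0 0.12 0 0 0 0.2; 0 0 0.16 0 0 0 0.2; 0 0 0.16 0 0 0 0.2'; python3 -m jog '0 0 0.01 0 0 0 0.2; 0 0 0.01 0 0 0 0.2';  python3 -m jog '0 0 0.005 0 0 0 0.2; 0 0 0.005 0 0 0 0.2'; python3 -m jog '0 0 0.005 0 0 0 0.2; 0 0 0.005 0 0 0 0.2'
```

```text
t: 9.3
ee_pos: [457.2, 71.2, 3.4]
orientation: [3.141, 0.0, -0.004]
ft_force: [0.2, 0.7, -2.8]
width: 61.5
grasp_force: 30.0
t: 9.5
ee_pos: [458.3, 71.4, 2.6]
orientation: [3.142, 0.0, -0.0]
ft_force: [-0.4, 0.4, -4.0]
width: 60.8
grasp_force: 30.0
t: 9.7
ee_pos: [458.4, 71.4, 1.8]
orientation: [-3.142, -0.0, -0.001]
ft_force: [-0.6, 0.5, -3.3]
width: 61.3
grasp_force: 30.0
t: 9.9
ee_pos: [458.6, 71.5, 1.4]
orientation: [-3.141, -0.0, -0.001]
ft_force: [-1.0, -0.7, 6.2]
width: 60.6
grasp_force: 30.0
```

Contact at +6 N. Releasing and lifting.

```bash
python3 -m jog '0 0 -0.002 0 0 0 0.2; 0 0 -0.002 0 0 0 -0.3; 0 0 -0.002 0 0 0 -0.6; 0 0 -0.002 0 0 0 -1; 0 0 -0.002 0 0 0 -1; 0 0 -0.002 0 0 0 -1; 0 0 -0.002 0 0 0 -1'; python3 -m jog '0 0 -0.05 0 0 0 -1; 0 0 -0.2 0 0 0 -1; 0 0 -0.4 0 0 0 -1; 0 0 -0.6 0 0 0 -1; 0 0 -0.6 0 0 0 -1'
python3 -c "
from h import *
get_image('side');sph('side','sphere_large',38,31); sph('side','sphere_small',60.2,21); sph('side','sphere_middle',74.3,26); print(get_obs()['ee_pos'])"
```

```text
t: 10.6
ee_pos: [458.2, 71.4, 1.0]
orientation: [3.142, 0.0, -0.0]
ft_force: [0.2, 0.8, 0.2]
width: 88.1
grasp_force: 0.0
t: 11.1
ee_pos: [461.7, 71.9, 126.2]
orientation: [-3.14, -0.0, -0.015]
ft_force: [0.8, 0.0, -0.2]
width: 87.5
grasp_force: 0.0
side sphere_large [457.9  70.   38. ] px 338.8 243.3 r 12.4 exp 11.9 0.64
side sphere_small [611.2 -94.5  60.2] px 301.7 194.7 r 6.9 exp 7.1 0.5
side sphere_middle [742.9 144.5  74.3] px 222.9 229.3 r 37.4 exp 9.9 0.74
side sphere_middle [ 431.6 -260.9   74.3] px 371.3 173.5 r 8.7 exp 8.1 0.51
[457.35216417  71.31380721 120.46441653]
```

```bash
python3 -m jog '0.08 0.08 0 0 0 0 -1; 0.22 0.24 0 0 0 0 -1; 0.36 0.4 0 0 0 0 -1; 0.5 0.55 0 0 0 0 -1; 0.63 0.7 0 0 0 0 -1; 0.73 0.81 0 0 0 0 -1; 0.772 0.848 0 0 0 0 -1; 0.772 0.848 0 0 0 0 -1'
python3 -m jog '0 0 0 0 0 0 -1; 0 0 0.1 0 0 0 -1; 0 0 0.2 0 0 0 -1; 0 0 0.3 0 0 0 -1; 0 0 0.3 0 0 0 -1; 0 0 0.3 0 0 0 -1'
python3 -c "
from h import *
o=get_obs();print(o['ee_pos'],R.from_rotvec(o['orientation']).as_matrix().round(4)[0])"
```

```text
t: 12.1
ee_pos: [612.3, -98.7, 119.3]
orientation: [-3.141, 0.002, 0.004]
ft_force: [-0.3, -0.2, -0.6]
width: 87.5
grasp_force: 0.0
t: 12.7
ee_pos: [611.8, -97.1, 61.1]
orientation: [-3.141, -0.002, 0.002]
ft_force: [-0.2, 0.6, 0.4]
width: 87.2
grasp_force: 0.0
[611.77268347 -97.05811054  61.12044002] [ 1.      0.0014 -0.0014]
```

```bash
python3 -m jog '0 0 0.08 0 0 0 -1; 0 0 0.15 0 0 0 -1; 0 0 0.185 0 0 0 -1; 0 0 0.185 0 0 0 -0.4; 0 0 0.185 0 0 0 -0.2; 0 0 0.185 0 0 0 -0.1; 0 0 0.185 0 0 0 -0.1; 0 0 0.185 0 0 0 -0.1'
python3 -m jog '0 0 0 0 0 0 0; 0 0 0 0 0 0 0.3; 0 0 0 0 0 0 0.3; 0 0 0 0 0 0 0.3; 0 0 0 0 0 0 0.3; 0 0 0 0 0 0 0.3'
python3 -m jog '0 0 -0.03 0 0 0 0.3; 0 0 -0.08 0 0 0 0.3; 0 0 -0.2 0 0 0 0.3; 0 0 -0.35 0 0 0 0.3; 0 0 -0.45 0 0 0 0.3; 0 0 -0.45 0 0 0 0.3'
python3 -c "
from h import *
im=get_image('side'); cv2.imwrite('pics/side6.png',cv2.resize(im[120:280,230:400],None,fx=4,fy=3.6)[...,::-1])
o=get_obs();print(o['ee_pos'],o['t'])"
```

```text
t: 13.5
ee_pos: [612.9, -98.2, 24.5]
orientation: [3.141, 0.0, 0.001]
ft_force: [-0.2, 0.4, -0.1]
width: 51.4
grasp_force: 0.0
t: 14.1
ee_pos: [612.8, -98.2, 24.3]
orientation: [3.141, 0.001, 0.001]
ft_force: [0.4, -1.9, 4.3]
width: 41.0
grasp_force: 30.0
t: 14.7
ee_pos: [614.9, -98.4, 117.7]
orientation: [3.141, 0.0, 0.009]
ft_force: [0.8, -0.5, -0.5]
width: 40.8
grasp_force: 30.0
[613.67632932 -98.18729066 115.7449513 ] 14.75
```

View pics/side6.png

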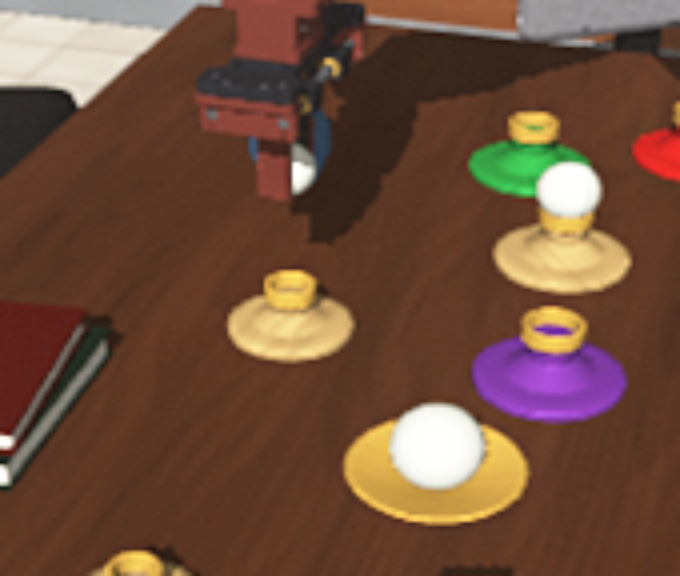

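The small ball is held. The middle stand's ring at (290,290) is empty, the large ball is in the dish at (437,447), and nothing else moved. I'll refine the small and middle rings now that they are bare.

```bash
cat >> h.py <<'E'
def rings(n,xy,z,rad=14):
    """brass ring: bounding circle centre of saturated pixels near expected position"""
    im=get_image(n); u,v=proj(n,[*xy,z]).round().astype(int); c=im[v-rad:v+rad,u-rad:u+rad].astype(int)
    s=cv2.cvtColor(c.astype(np.uint8),cv2.COLOR_RGB2HSV)
    m=((s[...,1]>140)&(s[...,2]>110)).astype(np.uint8)
    k=max(cv2.findContours(m,0,1)[0],key=cv2.contourArea); (a,b),r=cv2.minEnclosingCircle(k)
    x0,y0,w_,h_=cv2.boundingRect(k)
    print(n,"rim",ray(n,u-rad+a,v-rad+b,z).round(1),"r",round(r,1),"bb",x0,y0,w_,h_)
    cv2.imwrite(f"pics/ring_{n}_{int(xy[0])}.png",np.hstack([cv2.resize(q,None,fx=14,fy=14,interpolation=0) for q in(c[...,::-1].astype(np.uint8),cv2.merge([m*255]*3))]))
E
python3 - <<'E'
from h import *
for n in("top","side"):
    rings(n,(597.5,241.2),36); rings(n,(612.5,-98),46)
    for t in("stand_small","stand_middle"):
        print([(w(n,d["xyz"]).round(1),round(d["confidence"],2)) for d in pinpoint(t,n)])
a=[cv2.imread(f"pics/ring_{n}_{x}.png") for n in("top","side") for x in(597,612)]
cv2.imwrite("pics/rr.png",cv2.resize(np.vstack([np.hstack(a[:2]),np.hstack(a[2:])]),(800,400)))
E
```

```text
top rim [583.2 235.   36. ] r 0.0 bb 16 19 1 1Traceback (most recent call last):
  File "<stdin>", line 3, in <module>
  File "h.py", line 29, in rings
    k=max(cv2.findContours(m,0,1)[0],key=cv2.contourArea); (a,b),r=cv2.minEnclosingCircle(k)
ValueError: max() iterable argument is empty
```

Run:
```python
from h import *
for n in("top","side"):
    im=get_image(n)
    for t in("stand_small","stand_middle"):
        print(n,t,[(w(n,d["xyz"]).round(1),round(d["confidence"],2)) for d in pinpoint(t,n)])
    a=[]
    for P in([597.5,241.2,36],[612.5,-98,46]):
        u,v=proj(n,P).round().astype(int); a.append(cv2.resize(im[v-20:v+20,u-20:u+20],(400,300),interpolation=0)); print(u,v)
    b=np.hstack(a) if n=="top" else np.vstack([b,np.hstack(a)])
cv2.imwrite("pics/rr.png",b[...,::-1])
```

```text
top stand_small [(array([596.4, 238.8,  -3.2]), 0.67)]
top stand_middle [(array([ 433.7, -271. ,   67.2]), 0.23)]
205 187
330 183
side stand_small []
side stand_middle [(array([ 6.156e+02, -1.002e+02,  4.000e-01]), 0.92), (array([ 431.5, -274. ,    3.4]), 0.7)]
263 278
302 198
```

View pics/rr.png

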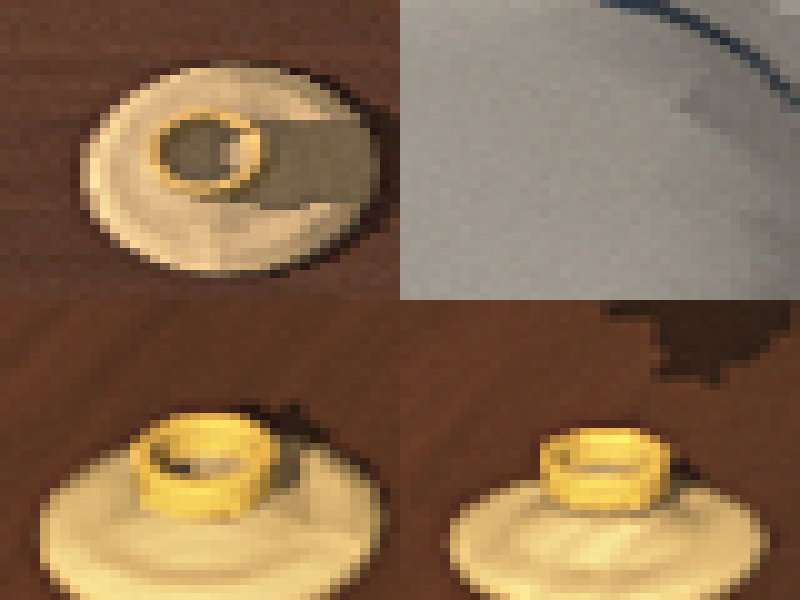

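The top crop shows the small ring centred near (205.4,186.6). The side crops put the small rim near (263,277.5) and the middle rim near (302,198). All are within about a pixel of prediction, and both stands are bare and upright.

Run:
```python
from h import *
print(ray("top",205.4,186.6,36),ray("side",263,277.5,36),ray("side",302,198.1,46)); o=get_obs(); print(o['ee_pos'])
```

```text
[598.08204627 240.33515619  36.        ] [596.86535111 240.3415509   36.        ] [611.40311929 -98.01325145  46.        ]
[612.14649667 -98.01243653 113.14014034]
```

```bash
python3 -m jog '0 -0.1 0 0 0 0 0.3; -0.01 -0.3 0 0 0 0 0.3; -0.02 -0.5 0 0 0 0 0.3; -0.03 -0.7 0 0 0 0 0.3; -0.0375 -0.846 0 0 0 0 0.3' >/dev/null
python3 -m jog '0 -0.2 0 0 0 0 0.3; -0.01 -0.4 0 0 0 0 0.3; -0.02 -0.6 0 0 0 0 0.3; -0.03 -0.75 0 0 0 0 0.3; -0.0375 -0.83 0 0 0 0 0.3; -0.0375 -0.846 0 0 0 0 0.3; -0.0375 -0.846 0 0 0 0 0.3;-0.0375 -0.846 0 0 0 0 0.3'
python3 -c "
from h import *
for i in range(4):
  o=get_obs();print(o['ee_pos'],o['orientation']);get_image('side')"
```

```text
t: 16.45
ee_pos: [597.6, 238.9, 113.9]
orientation: [3.141, -0.001, -0.001]
ft_force: [0.4, 0.7, -1.2]
width: 40.6
grasp_force: 30.0
[597.62389837 238.86215104 113.8841094 ] [ 3.14108461e+00 -1.25893288e-03 -7.65087535e-04]
[597.69022111 238.753723   113.95192415] [ 3.14119393e+00 -1.94215508e-03 -6.70546637e-04]
[597.76777633 238.82648579 114.05560963] [ 3.14134570e+00 -2.18223160e-03 -3.65130991e-04]
[597.81068076 238.93944208 114.11106654] [ 3.14141907e+00 -2.09798829e-03 -1.64953256e-04]
```

```bash
python3 -m jog '0 -0.008 0.1 0 0 0 0.3; 0 -0.008 0.22 0 0 0 0.3; 0 -0.008 0.34 0 0 0 0.3; 0 -0.008 0.42 0 0 0 0.3; 0 -0.008 0.46 0 0 0 0.3; 0 -0.008 0.47 0 0 0 0.3; 0 -0.008 0.47 0 0 0 0.3; 0 -0.008 0.47 0 0 0 0.3'; python3 -m jog '0 0 0.01 0 0 0 0.3; 0 0 0.01 0 0 0 0.3';  python3 -m jog '0 0 0.005 0 0 0 0.3; 0 0 0.005 0 0 0 0.3'
```

```text
t: 17.45
ee_pos: [598.4, 242.2, 21.1]
orientation: [-3.141, -0.0, -0.002]
ft_force: [0.2, 0.7, -1.8]
width: 40.7
grasp_force: 30.0
t: 17.65
ee_pos: [597.9, 242.0, 18.6]
orientation: [-3.141, -0.0, -0.001]
ft_force: [0.1, -0.9, -1.3]
width: 40.8
grasp_force: 30.0
t: 17.85
ee_pos: [598.3, 242.0, 18.1]
orientation: [-3.141, -0.001, -0.002]
ft_force: [-0.6, -1.4, 5.4]
width: 40.9
grasp_force: 30.0
```

```bash
python3 -m jog '0 0 -0.008 0 0 0 0.3; -0.003 0.007 -0.008 0 0 0 0.3; -0.003 0.007 0 0 0 0 0.3; -0.003 0.007 0 0 0 0 0.3';  python3 -m jog '0 0 0.005 0 0 0 0.3; 0 0 0.005 0 0 0 0.3'
```

```text
t: 18.25
ee_pos: [597.8, 240.5, 17.6]
orientation: [-3.141, -0.001, -0.003]
ft_force: [0.9, -1.4, 4.2]
width: 40.4
grasp_force: 30.0
t: 18.45
ee_pos: [598.2, 240.5, 17.2]
orientation: [-3.141, -0.0, -0.004]
ft_force: [-0.2, -2.7, 8.6]
width: 41.1
grasp_force: 30.0
```

```bash
python3 -m jog '0 0.005 -0.004 0 0 0 0.3; 0 0.005 -0.002 0 0 0 0.3; 0 0.005 -0.002 0 0 0 0.3'
```

```text
t: 18.75
ee_pos: [598.2, 240.0, 17.4]
orientation: [-3.141, -0.001, -0.004]
ft_force: [1.4, 1.3, 7.5]
width: 40.7
grasp_force: 30.0
```

The ball is seated with small lateral forces. Releasing.

```bash
python3 -m jog '0 0 -0.002 0 0 0 0.05; 0 0 -0.002 0 0 0 -0.1; 0 0 -0.002 0 0 0 -0.3; 0 0 -0.002 0 0 0 -0.6; 0 0 -0.002 0 0 0 -1; 0 0 -0.002 0 0 0 -1; 0 0 -0.002 0 0 0 -1; 0 0 -0.002 0 0 0 -1'; python3 -m jog '0 0 -0.05 0 0 0 -1; 0 0 -0.2 0 0 0 -1; 0 0 -0.4 0 0 0 -1; 0 0 -0.6 0 0 0 -1; 0 0 -0.6 0 0 0 -1; 0 0 -0.6 0 0 0 -1'
python3 -c "
from h import *
get_image('side');sph('side','sphere_small',52,21);print(get_obs()['ee_pos'])"
```

```text
t: 19.55
ee_pos: [596.9, 239.5, 16.8]
orientation: [3.142, 0.0, -0.0]
ft_force: [1.2, 0.4, 0.4]
width: 87.6
grasp_force: 0.0
t: 20.15
ee_pos: [597.7, 239.7, 138.7]
orientation: [-3.141, -0.0, -0.004]
ft_force: [-0.3, -0.3, -0.8]
width: 87.7
grasp_force: 0.0
side sphere_small [596.6 242.2  52. ] px 262.4 272.9 r 9.2 exp 8.9 0.81
[596.12980881 239.14162036 136.12893476]
```

```bash
python3 -m jog '-0.03 0.1 0 0 0 0 -1; -0.09 0.28 0 0 0 0 -1; -0.16 0.48 0 0 0 0 -1; -0.22 0.68 0 0 0 0 -1; -0.274 0.8475 0 0 0 0 -1' >/dev/null
python3 -m jog '-0.06 0.2 0 0 0 0 -1; -0.13 0.4 0 0 0 0 -1; -0.2 0.62 0 0 0 0 -1; -0.274 0.8475 0 0 0 0 -1' >/dev/null
python3 -m jog '-0.06 0.2 0 0 0 0 -1; -0.13 0.4 0 0 0 0 -1; -0.19 0.6 0 0 0 0 -1; -0.25 0.76 0 0 0 0 -1; -0.274 0.8475 0 0 0 0 -1; -0.274 0.8475 0 0 0 0 -1; -0.274 0.8475 0 0 0 0 -1' >/dev/null
python3 -m jog '0 0 0.1 0 0 0 -1; 0 0 0.2 0 0 0 -1; 0 0 0.3 0 0 0 -1; 0 0 0.3 0 0 0 -1; 0 0 0.3 0 0 0 -1'
python3 -c "
from h import *
get_image('side');sph('side','sphere_middle',74.3,26);sph('side','sphere_small',52,21);print(get_obs()['ee_pos'])"
```

```text
t: 22.35
ee_pos: [432.6, -267.9, 76.6]
orientation: [-3.141, -0.002, 0.002]
ft_force: [0.7, 0.1, -0.6]
width: 87.7
grasp_force: 0.0
side sphere_middle [ 431.4 -264.2   74.3] px 371.5 173.0 r 7.8 exp 8.1 0.69
side sphere_small [596.4 241.6  52. ] px 262.6 272.7 r 9.8 exp 8.9 0.5
[ 433.47675546 -269.06383414   77.78530122]
```

```bash
python3 -m jog '0 0 0.08 0 0 0 -1; 0 0 0.15 0 0 0 -1; 0 0 0.195 0 0 0 -1; 0 0 0.195 0 0 0 -0.6; 0 0 0.195 0 0 0 -0.4; 0 0 0.195 0 0 0 -0.3; 0 0 0.195 0 0 0 -0.3; 0 0 0.195 0 0 0 -0.3'
python3 -m jog '0 0 0 0 0 0 -0.2; 0 0 0 0 0 0 0; 0 0 0 0 0 0 0.2; 0 0 0 0 0 0 0.2; 0 0 0 0 0 0 0.2; 0 0 0 0 0 0 0.2'
python3 -m jog '0 0 -0.03 0 0 0 0.2; 0 0 -0.08 0 0 0 0.2; 0 0 -0.2 0 0 0 0.2; 0 0 -0.35 0 0 0 0.2; 0 0 -0.45 0 0 0 0.2; 0 0 -0.45 0 0 0 0.2; 0 0 -0.45 0 0 0 0.2'
python3 -c "
from h import *
for n in('side','top'):
  im=get_image(n); P=proj(n,[432.5,-269,56]).round().astype(int); print(P)
  c=cv2.resize(im[P[1]-20:P[1]+20,P[0]-20:P[0]+20],(400,300),interpolation=0); b=c if n=='side' else np.hstack([b,c])
cv2.imwrite('pics/lg.png',b[...,::-1])
o=get_obs();print(o['ee_pos'],o['t'])"
```

```text
t: 23.3
ee_pos: [432.9, -269.2, 38.2]
orientation: [3.141, 0.0, 0.001]
ft_force: [1.2, 0.2, -0.9]
width: 57.3
grasp_force: 0.0
t: 23.9
ee_pos: [433.3, -269.8, 38.3]
orientation: [3.14, 0.001, 0.002]
ft_force: [-0.9, -5.8, 3.3]
width: 51.3
grasp_force: 30.0
t: 24.6
ee_pos: [432.5, -268.7, 127.9]
orientation: [-3.141, -0.001, -0.0]
ft_force: [0.1, 0.6, -2.1]
width: 50.9
grasp_force: 30.0
[371 177]
[395 251]
[ 431.81850497 -268.3476712   126.78757287] 24.7
```

View pics/lg.png

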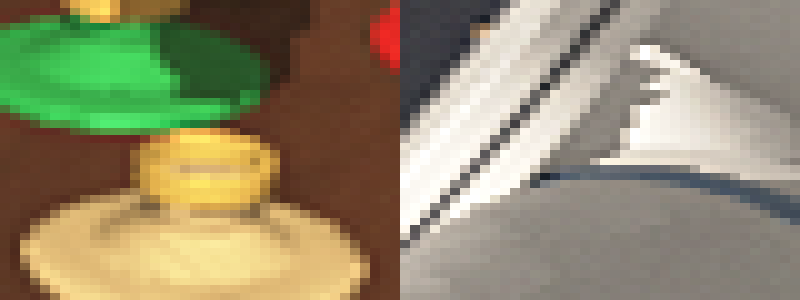

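The middle ball is held, and the large stand's ring sits at its predicted pixel, side (371,177). Moving to the middle stand.

```bash
python3 -m jog '0.08 -0.08 0 0 0 0 0.2; 0.24 -0.23 0 0 0 0 0.2; 0.4 -0.38 0 0 0 0 0.2; 0.56 -0.53 0 0 0 0 0.2; 0.72 -0.68 0 0 0 0 0.2; 0.83 -0.79 0 0 0 0 0.2; 0.9 -0.855 0 0 0 0 0.2; 0.9 -0.855 0 0 0 0 0.2'
python3 -m jog '0 0 0 0 0 0 0.2;0 0 0.1 0 0 0 0.2; 0 0 0.25 0 0 0 0.2; 0 0 0.35 0 0 0 0.2; 0 0 0.4 0 0 0 0.2; 0 0 0.4 0 0 0 0.2; 0 0 0.4 0 0 0 0.2; 0 0 0.4 0 0 0 0.2'
```

```text
t: 25.5
ee_pos: [613.3, -96.5, 126.5]
orientation: [-3.141, -0.004, 0.002]
ft_force: [0.7, -0.6, -3.0]
width: 50.7
grasp_force: 30.0
t: 26.3
ee_pos: [613.5, -98.5, 49.2]
orientation: [3.141, -0.0, 0.003]
ft_force: [-0.5, -0.3, -1.9]
width: 50.6
grasp_force: 30.0
```

```bash
python3 -m jog '-0.004 0 0.04 0 0 0 0.2; -0.004 0 0.07 0 0 0 0.2; -0.004 0 0.08 0 0 0 0.2; -0.004 0 0.08 0 0 0 0.2;-0.004 0 0.08 0 0 0 0.2';python3 -m jog '0 0 0.005 0 0 0 0.2; 0 0 0.005 0 0 0 0.2';  python3 -m jog '0 0 0.005 0 0 0 0.2; 0 0 0.005 0 0 0 0.2'
```

```text
t: 26.8
ee_pos: [611.8, -98.0, 31.8]
orientation: [-3.142, -0.001, 0.0]
ft_force: [0.5, 0.9, -1.9]
width: 50.9
grasp_force: 30.0
t: 27.0
ee_pos: [612.3, -98.1, 31.2]
orientation: [3.141, 0.001, 0.001]
ft_force: [0.2, 0.1, 1.2]
width: 51.1
grasp_force: 30.0
t: 27.2
ee_pos: [612.5, -98.2, 31.0]
orientation: [3.141, 0.001, 0.002]
ft_force: [-1.4, -0.2, 8.7]
width: 50.7
grasp_force: 30.0
```

Seated with almost no lateral force. Releasing.

```bash
python3 -m jog '0 0 -0.002 0 0 0 -0.1; 0 0 -0.002 0 0 0 -0.3; 0 0 -0.002 0 0 0 -0.5; 0 0 -0.002 0 0 0 -0.8; 0 0 -0.002 0 0 0 -1; 0 0 -0.002 0 0 0 -1; 0 0 -0.002 0 0 0 -1; 0 0 -0.002 0 0 0 -1'; python3 -m jog '0 0 -0.05 0 0 0 -1; 0 0 -0.2 0 0 0 -1; 0 0 -0.4 0 0 0 -1; 0 0 -0.5 0 0 0 -1; 0 0 -0.5 0 0 0 -1; 0 0 -0.5 0 0 0 -1;0 0 -0.5 0 0 0 -1'
python3 -c "
from h import *
get_image('side');sph('side','sphere_middle',66,26);sph('side','sphere_large',38,31);print(get_obs()['ee_pos'])"
```

```text
t: 28.0
ee_pos: [611.8, -98.0, 30.2]
orientation: [-3.142, -0.001, 0.0]
ft_force: [-0.5, -0.0, 0.2]
width: 87.7
grasp_force: 0.0
t: 28.7
ee_pos: [610.8, -97.8, 129.0]
orientation: [-3.141, -0.0, 0.003]
ft_force: [-0.3, -0.4, 0.9]
width: 87.3
grasp_force: 0.0
side sphere_middle [610.6 -95.   66. ] px 301.9 192.9 r 8.2 exp 8.8 0.46
side sphere_large [457.4  72.4  38. ] px 338.8 243.9 r 11.9 exp 12.0 0.6
side sphere_large [594.  -43.7  38. ] px 302.0 211.0 r 15.3 exp 10.7 0.36
[611.01273109 -97.87683239 128.89348346]
```

```bash
python3 -m jog '-0.08 -0.08 0 0 0 0 -1; -0.22 -0.24 0 0 0 0 -1; -0.36 -0.4 0 0 0 0 -1; -0.5 -0.55 0 0 0 0 -1; -0.63 -0.7 0 0 0 0 -1; -0.73 -0.81 0 0 0 0 -1; -0.769 -0.848 0 0 0 0 -1; -0.769 -0.848 0 0 0 0 -1'
python3 -m jog '0 0 0 0 0 0 -1; 0 0 0.15 0 0 0 -1; 0 0 0.3 0 0 0 -1; 0 0 0.4 0 0 0 -1; 0 0 0.44 0 0 0 -1; 0 0 0.44 0 0 0 -1; 0 0 0.44 0 0 0 -1; 0 0 0.44 0 0 0 -1'
```

```text
t: 29.65
ee_pos: [457.2, 72.1, 130.0]
orientation: [3.141, 0.004, -0.001]
ft_force: [-0.3, -0.1, 0.1]
width: 87.8
grasp_force: 0.0
t: 30.45
ee_pos: [459.1, 71.4, 43.2]
orientation: [-3.141, 0.0, -0.003]
ft_force: [-0.3, 0.9, 0.0]
width: 87.9
grasp_force: 0.0
```

```bash
python3 -m jog '0 0 0.08 0 0 0 -1; 0 0 0.15 0 0 0 -1; 0 0 0.19 0 0 0 -1; 0 0 0.2 0 0 0 -1; 0 0 0.2 0 0 0 -0.7; 0 0 0.2 0 0 0 -0.6; 0 0 0.2 0 0 0 -0.5; 0 0 0.2 0 0 0 -0.5'
python3 -m jog '0 0 0 0 0 0 -0.4; 0 0 0 0 0 0 -0.2; 0 0 0 0 0 0 0.2; 0 0 0 0 0 0 0.2; 0 0 0 0 0 0 0.2; 0 0 0 0 0 0 0.2'
python3 -m jog '0 0 -0.03 0 0 0 0.2; 0 0 -0.08 0 0 0 0.2; 0 0 -0.2 0 0 0 0.2; 0 0 -0.4 0 0 0 0.2; 0 0 -0.6 0 0 0 0.2; 0 0 -0.65 0 0 0 0.2; 0 0 -0.65 0 0 0 0.2'
```

```text
t: 31.25
ee_pos: [458.3, 71.6, 2.7]
orientation: [-3.141, -0.001, -0.001]
ft_force: [-0.7, -0.4, 0.1]
width: 66.0
grasp_force: 0.0
t: 31.85
ee_pos: [458.3, 71.4, 2.6]
orientation: [3.141, 0.001, 0.001]
ft_force: [-0.3, -1.8, 5.7]
width: 60.8
grasp_force: 30.0
t: 32.55
ee_pos: [459.0, 71.7, 133.8]
orientation: [-3.141, -0.001, -0.006]
ft_force: [0.5, -0.3, -3.0]
width: 61.0
grasp_force: 30.0
```

```bash
python3 -m jog '0 0.08 0 0 0 0 0.2; -0.01 0.25 0 0 0 0 0.2; -0.03 0.45 0 0 0 0 0.2; -0.05 0.65 0 0 0 0 0.2; -0.065 0.852 0 0 0 0 0.2' >/dev/null
python3 -m jog '-0.02 0.2 0 0 0 0 0.2; -0.04 0.4 0 0 0 0 0.2; -0.05 0.6 0 0 0 0 0.2; -0.06 0.77 0 0 0 0 0.2; -0.065 0.852 0 0 0 0 0.2; -0.065 0.852 0 0 0 0 0.2; -0.065 0.852 0 0 0 0 0.2'
python3 -m jog '0 0 0.1 0 0 0 0.2; 0 0 0.2 0 0 0 0.2; 0 0 0.3 0 0 0 0.2; 0 0 0.34 0 0 0 0.2; 0 0 0.34 0 0 0 0.2; 0 0 0.34 0 0 0 0.2'
```

```text
t: 33.75
ee_pos: [431.1, -268.1, 130.9]
orientation: [-3.14, 0.001, 0.004]
ft_force: [0.1, 0.1, -3.6]
width: 61.1
grasp_force: 30.0
t: 34.35
ee_pos: [432.5, -268.8, 64.7]
orientation: [3.142, 0.002, 0.0]
ft_force: [-0.2, 0.1, -3.8]
width: 61.0
grasp_force: 30.0
```

```bash
python3 -m jog '0 0.002 0.04 0 0 0 0.2; 0 0.002 0.07 0 0 0 0.2; 0 0.002 0.08 0 0 0 0.2; 0 0.002 0.08 0 0 0 0.2;0 0.002 0.08 0 0 0 0.2';python3 -m jog '0 0 0.007 0 0 0 0.2; 0 0 0.007 0 0 0 0.2';  python3 -m jog '0 0 0.006 0 0 0 0.2; 0 0 0.006 0 0 0 0.2'
```

```text
t: 34.85
ee_pos: [432.1, -269.8, 48.3]
orientation: [-3.142, -0.0, -0.0]
ft_force: [-0.5, 0.2, -3.4]
width: 61.1
grasp_force: 30.0
t: 35.05
ee_pos: [432.1, -269.7, 46.9]
orientation: [3.142, 0.0, 0.0]
ft_force: [0.5, -0.5, -3.7]
width: 60.9
grasp_force: 30.0
t: 35.25
ee_pos: [432.1, -269.6, 45.6]
orientation: [-3.142, -0.0, 0.0]
ft_force: [-0.9, -0.5, -3.6]
width: 60.9
grasp_force: 30.0
```

```bash
python3 -m jog '0 0 0.005 0 0 0 0.2; 0 0 0.005 0 0 0 0.2'
```

```text
t: 35.45
ee_pos: [432.3, -269.8, 44.8]
orientation: [3.141, 0.001, 0.001]
ft_force: [-0.4, -0.7, -2.0]
width: 60.9
grasp_force: 30.0
```

```bash
python3 -m jog '0 0 0.004 0 0 0 0.2; 0 0 0.004 0 0 0 0.2'
```

```text
t: 35.65
ee_pos: [432.7, -270.0, 44.3]
orientation: [3.141, 0.0, 0.002]
ft_force: [0.2, 0.4, 2.5]
width: 60.8
grasp_force: 30.0
```

Seated with no lateral force, at the expected height. Releasing.

```bash
python3 -m jog '0 0 0 0 0 0 -0.3; 0 0 0 0 0 0 -0.5; 0 0 0 0 0 0 -0.7; 0 0 0 0 0 0 -1; 0 0 0 0 0 0 -1; 0 0 0 0 0 0 -1; 0 0 0 0 0 0 -1'; python3 -m jog '0 0 -0.05 0 0 0 -1; 0 0 -0.2 0 0 0 -1; 0 0 -0.4 0 0 0 -1; 0 0 -0.6 0 0 0 -1; 0 0 -0.8 0 0 0 -1; 0 0 -0.8 0 0 0 -1;0 0 -0.8 0 0 0 -1'
python3 -c "
from h import *
im=get_image('side');sph('side','sphere_large',80,31);sph('side','sphere_middle',66,26);sph('side','sphere_small',52,21)
cv2.imwrite('pics/end.png',cv2.resize(im[120:350,170:470],(800,600))[...,::-1])"
```

```text
t: 36.35
ee_pos: [432.0, -269.6, 43.8]
orientation: [-3.141, -0.0, 0.0]
ft_force: [0.3, -0.5, 0.1]
width: 87.7
grasp_force: 0.0
t: 37.05
ee_pos: [432.5, -269.9, 205.3]
orientation: [3.14, 0.0, 0.004]
ft_force: [-1.0, 0.0, -1.0]
width: 87.9
grasp_force: 0.0
side sphere_large [ 432.2 -264.8   80. ] px 371.4 171.3 r 9.7 exp 9.6 0.61
side sphere_middle [612.5 -96.8  66. ] px 301.5 192.5 r 8.8 exp 8.8 0.66
side sphere_small [597.1 242.2  52. ] px 262.2 272.8 r 9.3 exp 8.9 0.79
```

View pics/end.png

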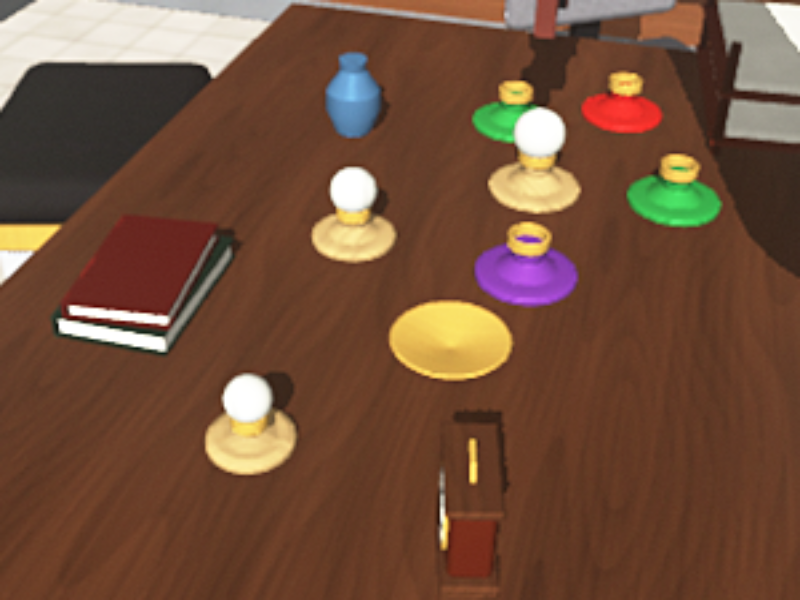

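All three balls sit on their own stands: small at (248,398), middle at (353,190) and large at (540,133). The dish is empty and the bystanders have not moved. Handing in.

```bash
python3 -c "
from workcell import *
print(close_job())"
```

```text
the job is handed in; nothing more can be done
None
```

Each sphere is on the stand made for its size, the dish is empty again, nothing else appears to have moved in the last picture, and the job was handed in at about 37 s of the 128 s allowed; no verdict came back.

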